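# Unlock and close the balance's draft shield

## Task

The crucible is on the pan and must be shielded from draughts: press down the black lock button on the open draft-shield lid of the balance, keep it pressed while you push the lid all the way forward (towards the display end) to its end stops, without letting it up on the way, then let go so that the button springs back up and the lid is locked shut. Leave the crucible on its pan and all the loose things on the bench where they stand.

Things in the scene. Friction and masses are not known exactly. Their poses are not given: they have to be found in the camera images.
- balance: cream balance, 370 long (x), 230 wide (y), fixed on a 20 mm high granite slab. Origin: on the slab, 5 mm behind the pan's axis. x points from the display end (front) to the rear housing, y to its left, z up. Glass chamber x -90 to 70, y +-85, up to z 160; rear housing up to z 145. Two rails along x at y +-100, tops at z 165, carry the lid; end stops at their front ends. Highest point: finger plate, z 220.
- lid (a joint): sliding glass lid of the draft shield, in m: 0 = shut against the front end stops, 0.125 = fully open over the rear housing. It slides along the balance's x; shutting moves it in the balance's -x direction. Starts between 0.07 and 0.12. While the lock button is up a toothed rack holds it (pitch 8.5, 1.5 of play); with the button down it slides with about 1 N of friction plus 4 N per m/s.
- lock (a joint): the lock button in the lid, in m: 0 = up (locked), 0.008 = fully down. Spring: about 4 N to start it, 7.5 N fully down. The lock lets go once the button is 4 mm down; keep it 5 to 8 mm down while sliding. Released, it springs up and locks the lid wherever it is.
- button_top (a point): centre of the top face of the black rectangular lock button, 36 (balance x) by 44 (balance y), at the left end of the lid's front cross-bar, above the left rail. Moves with button and lid. Button up: 199 above the slab and 10 above the flat aluminium lock block round it (70 by 60), so wider fingertips may overhang it. Can be pressed from straight above with shut fingers.
- finger_plate (a point): upright aluminium plate (9 thick, 60 wide in y, 31 above the lock block) on the lock block just in front of the button; the point is the middle of its top edge on the rear face, 22 mm from the button's centre line. Fingertips that press the button can push forward against this plate. It moves with the lid.
- crucible_mid (a point): fire-clay crucible, 44 across its rim, 48 high, standing loose on the steel pan (96 across, top 85 above the slab) inside the glass chamber; point at its centre, half-way up. Bystander.
- spare_crucible_mid (a point): an equal crucible on the slab, centre. Bystander.
- weight_mid (a point): chrome calibration weight with a knob, 32 across, 56 high, on the slab close to the balance's left side, centre. Bystander.
- jar_mid (a point): amber glass jar, 52 across, 70 high, centre. Bystander.
- dish: shallow aluminium weighing dish, 70 across, 16 high, underside centre. Bystander.
- brush: small brush lying on the slab, 160 long, underside. Bystander.
- spatula: laboratory spatula lying on the slab, 170 long, underside. Bystander.

How it is judged:
On the way, in this order (a step that is already met when the one before it is completed fails the run):
1. the lock button is pressed down while the lid is still open (value of joint lock above 0.003 m and value of joint lid above 0.05 m), for 0.1 s.
2. the lid reaches its end stops with the button still held down (value of joint lid below 0.004 m and value of joint lock above 0.002 m), for 0.1 s.
At the end, for the whole second after the job is handed in: the lid is within 4 mm of its front end stops, the lock button is up again (within 1 mm), the crucible stands upright on the pan within 15 mm of its start, and every other loose thing is within 20 mm of where it stood (value of joint lid below 0.004 m and value of joint lock below 0.001 m and horizontal distance between crucible_mid and balance below 0.045 m and angle between crucible_mid's own z axis and vertical below 0.15 rad and distance of crucible_mid from where it was at the start of the episode below 0.015 m and distance of each of spare_crucible_mid, weight_mid, jar_mid, dish, brush, spatula from where it was at the start of the episode below 0.02 m); the robot touches nothing.
It fails at once if the lock button is let up (less than 1 mm down) while the lid is part-way (value of joint lock below 0.001 m and value of joint lid between 0.01 and 0.06 m).
It fails at once if the crucible is tipped or shifted (angle between crucible_mid's own z axis and vertical above 0.25 rad or distance of crucible_mid from where it was at the start of the episode above 0.015 m).
It fails at once if a loose thing on the bench is shifted or lifted by more than 20 mm (distance of any of spare_crucible_mid, weight_mid, jar_mid, dish, brush, spatula from where it was at the start of the episode above 0.02 m).
It also fails if it takes over 35 s, if anything falls off the work surface, if the arm or the gripper's body presses on something with over 40 N, if the wrist force passes 120 N, or if a joint passes its speed limit or range.

## Robot

A 7-joint arm with a two-finger parallel gripper is mounted at the origin on the work surface. World frame = base frame: x ahead of the robot, y to its left, z up, the work surface at z = 0. Lengths are in m, angles in rad, forces in N, time in s.
With the tool pointing down it reaches from about 0.35 to 0.9 m from the base axis. Payload 8.1 kg.
Tool frame: the origin (TCP) lies between the finger pads; the fingertips stand 22 mm ahead of it and the grasp point (between the pads) lies 3 mm ahead of it; z points along the fingers, x is the direction in which the jaws open and shut, and the axes are right-handed (so a half turn about z gives the same grasp; the last joint's range is limited). The gripper opens to 92 mm and grips with 3 to 60 N. Pads are 19 mm wide; open, the fingers measure 130 mm over their backs; the gripper's body (75 mm by 190 mm) begins 47 mm behind the grasp point.
Start: joints at [-1.435, 0.434, 0.025, 1.573, -0.012, 1.134, -0.075], TCP at [0.148, 0.607, 0.249] pointing down, gripper open.
Joint ranges: [-2.62, 2.62], [-0.44, 2.09], [-1.27, 1.32], [0.08, 2.57], [-1.32, 4.46], [0.12, 2], [-2.74, 2.74]. Speed limits (rad/s): [2.22, 2.22, 3.01, 3.01, 3.14, 3.14, 3.14].

## Interface

Orientations are given as a rotation vector (axis times angle).
In Python, from cell import arm, vision, order gives the robot as it stands.
- The arm moves only by the tool apply_moves, never from a script. Its argument "commands" is a list of rows, each a list of 6 numbers: the shift along the tool's x, y, z in cm, then the turn, a rotation vector about the tool's x, y, z in rad. A call has 1 to 5 rows; each row shifts and turns the commanded pose from where the row before left it, along the tool's axes as they then stand; what a row does not reach is not made up. A row lasts 1/10 s, in which the tool goes at most 50 mm and 8.59 degrees, less where a joint would pass 70% of its speed; a pose out of reach is approached as far as the arm can. A call with a gripper value outside its range is refused whole. "claw" is the closure, from -1 (fully open) to 1 (shut), so that 0 is half open, set as the call begins (left out, the last holds). The fingers move at their own pace and stop on an object; "newtons" is the grip in N (left out, the last holds). Time passes only in rows, so rows that do not move let the fingers close. It gives the time, the measured TCP pose, the force and the opening at its end, in the units of the state.
- arm.observe(): the state, without advancing time (a new reading comes with each control period).
- vision.get_image(name): name is "scene" or "side" or "wrist"; returns (picture, depth): 400x640x3 uint8, red, green, blue; 400x640 float32, m along the optical axis (not along the pixel's ray), 0 where there is no reading.
- vision.get_calibration(name): a dict with "K" (3x3 intrinsics, pixels), "D" ([k1, k2, p1, p2, k3] as OpenCV has them; the pictures are not rectified), "R" (3x3) and "t" (3): a world point X has camera coordinates R X + t. Camera axes: x right, y down, z forward; pixel columns grow to the right and rows downward; lengths in m; the calibration is good to about 2 mm. A picture is of the moment at which its call begins: read the wrist's pose just before it. get_calibration takes no time and is no camera call; for the wrist camera it gives the pose at the moment of the call.
- order.sign_off(): hands the job in, once; it reports no verdict.
The state is a dict: "clock": time; "joints": joint angles; "dq": joint speeds; "joint_efforts": joint torques, N m; "position": TCP position; "ee_rot": TCP orientation; "force": force on the tool from outside, world axes, zero at the start; "ft_torque": the same for the moment, N m; "width": opening from 0.0 (shut) to 1.0 (fully open).
Only numpy, scipy, OpenCV 4.12 (cv2) and the standard library are available. Lean on these libraries where they do the work, as an engineer would, in place of code of your own. Each camera call takes 0.05 s, during which the arm holds its last target.

## Working session

There is one attempt and no reset: what is moved stays moved. The work goes in short steps, Python scripts to look and compute and a tool call to move; the robot and the scene stay as the last step left them, time stands still between calls to the robot, and variables do not carry over. Pictures are saved under pics/ and viewed, and the job is handed in when it is done.

Besides the shell and the picture viewer there is one more tool, called after ">>>" as name(argument=value, ...) on one line, values as JSON. apply_moves: Moves the arm, as the interface text tells. Its arguments: {"type":"object","properties":{"commands":{"type":"array","items":{"type":"array","items":{"type":"number"}}},"claw":{"type":"number"},"newtons":{"type":"number"}},"required":["commands"]}

```bash
ls; mkdir -p pics
python3 - <<'E'
from cell import arm, vision, order
import cv2,numpy as np
print(arm.observe())
for n in ["scene","side","wrist"]:
    c=vision.get_calibration(n)
    im,d=vision.get_image(n)
    cv2.imwrite(f"pics/{n}0.png",im[:,:,::-1]); np.savez(f"{n}0.npz",im=im,d=d,**{k:np.array(v) for k,v in c.items()})
    print(n,c)
E
```

```text
pics
{'clock': 0.0, 'joints': array([-1.43460424,  0.43522949,  0.02494903,  1.57410434, -0.01159391,
        1.13399645, -0.07511446]), 'dq': array([ 8.34128938e-04,  8.13368568e-04,  8.44259756e-04,  3.72232833e-05,
        7.31692236e-05, -4.55220635e-05, -8.11331890e-05]), 'joint_efforts': array([-1.35842452e-04, -6.67846656e+01,  9.84852389e-01, -3.14455283e+01,
       -6.05158811e-02,  4.29930235e-02,  2.27710061e-04]), 'position': array([0.14775829, 0.60678646, 0.24793783]), 'ee_rot': array([ 2.46942854e+00,  1.94027671e+00, -1.82321192e-03]), 'force': array([ 0.49896208, -0.8287194 ,  0.2109757 ]), 'ft_torque': array([-0.00626782,  0.00657357, -0.00655585]), 'width': 1.0032017710426402}
scene {'K': array([[367.03025121,   0.        , 318.23520845],
       [  0.        , 367.03025121, 201.78756162],
       [  0.        ,   0.        ,   1.        ]]), 'D': array([-0.08263378,  0.        ,  0.        ,  0.        ,  0.        ]), 'R': array([[ 0.78762436,  0.61608967,  0.00902156],
       [ 0.54732061, -0.69283341, -0.46949124],
       [-0.28299826,  0.37472042, -0.88289104]]),
[... 247 characters left out ...]
.        ,  0.        ,  0.        ,  0.        ]), 'R': array([[ 0.75377792, -0.65712509, -0.00233658],
       [-0.42147568, -0.48073403, -0.7689298 ],
       [ 0.50415979,  0.58058712, -0.63932894]]), 't': array([-0.37798959,  0.35327572,  1.37383366])}
wrist {'K': array([[323.8049959 ,   0.        , 320.40509648],
       [  0.        , 323.8049959 , 202.1104269 ],
       [  0.        ,   0.        ,   1.        ]]), 'D': array([0.02144726, 0.        , 0.        , 0.        , 0.        ]), 'R': array([[ 0.23617489,  0.97170699, -0.00263359],
       [ 0.93303087, -0.22601587,  0.27994682],
       [ 0.27143105, -0.06857363, -0.9600119 ]]), 't': array([-0.62459047, -0.03459095,  0.39060176])}
```

View pics/scene0.png

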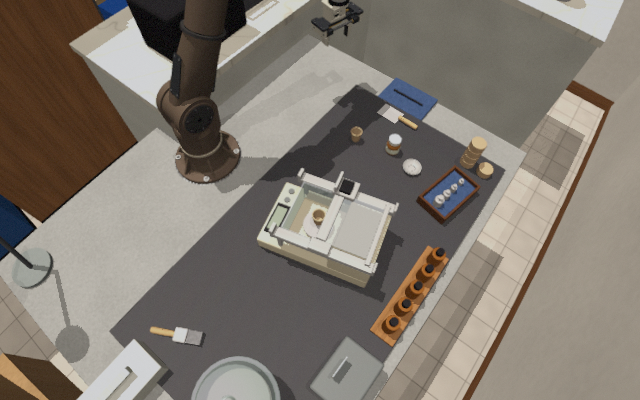

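View pics/side0.png

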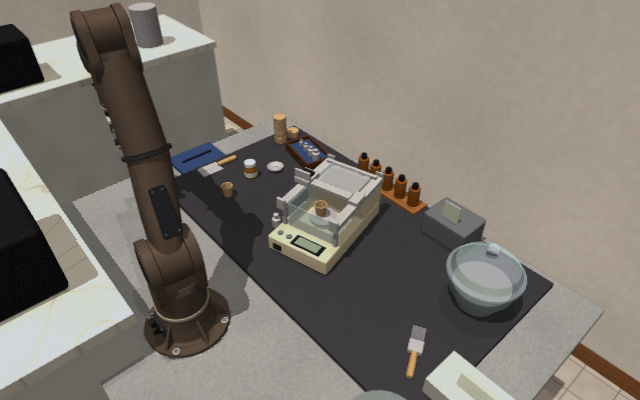

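View pics/wrist0.png

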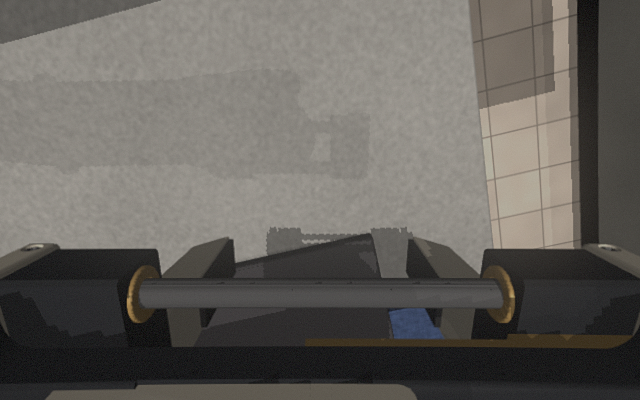

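```bash
cat > h.py <<'E'
import numpy as np,cv2
def load(f):
    z=np.load(f); return {k:z[k] for k in z.files}
def pt(c,uv,z):
    uv=np.array(uv,float).reshape(-1,1,2)
    n=cv2.undistortPoints(uv,c['K'],c['D']).reshape(-1,2)
    r=np.c_[n,np.ones(len(n))]@c['R']; o=-c['R'].T@c['t']
    return o+r*((z-o[2])/r[:,2])[:,None]
def ptd(c,u,v):
    n=cv2.undistortPoints(np.array([[[u,v]]],float),c['K'],c['D']).reshape(2)
    d=c['d'][int(v),int(u)]; return c['R'].T@(np.array([n[0]*d,n[1]*d,d])-c['t'])
def proj(c,X):
    return cv2.projectPoints(np.array(X,float).reshape(-1,3),cv2.Rodrigues(c['R'])[0],c['t'],c['K'],c['D'])[0].reshape(-1,2)
E
python3 - <<'E'
from h import *
s=load('scene0.npz');w=load('side0.npz')
a=cv2.resize(s['im'][155:295,245:405,::-1],None,fx=5,fy=5,interpolation=cv2.INTER_NEAREST)[:600]
cv2.imwrite('pics/sc1.png',a)
a=cv2.resize(w['im'][150:280,250:400,::-1],None,fx=5,fy=5,interpolation=cv2.INTER_NEAREST)[:600]
cv2.imwrite('pics/si1.png',a)
E
```

```text
(no output)
```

View pics/sc1.png

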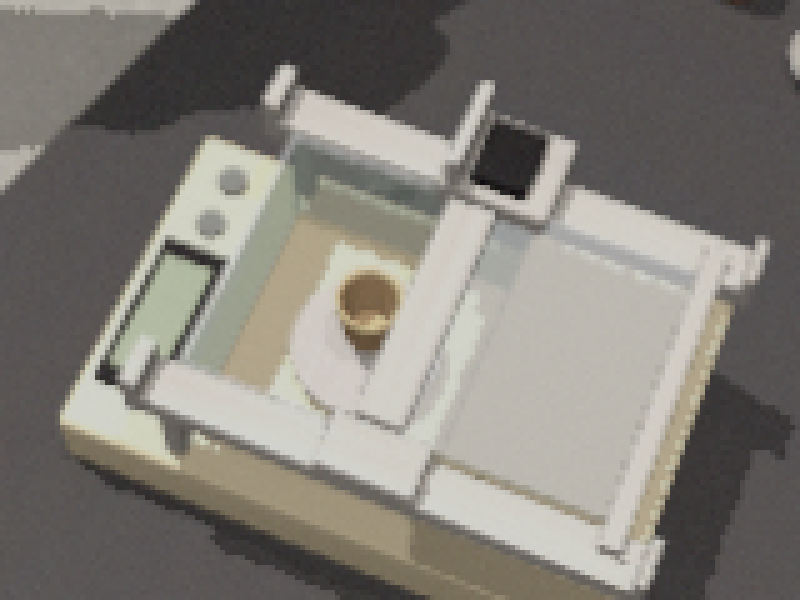

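View pics/si1.png

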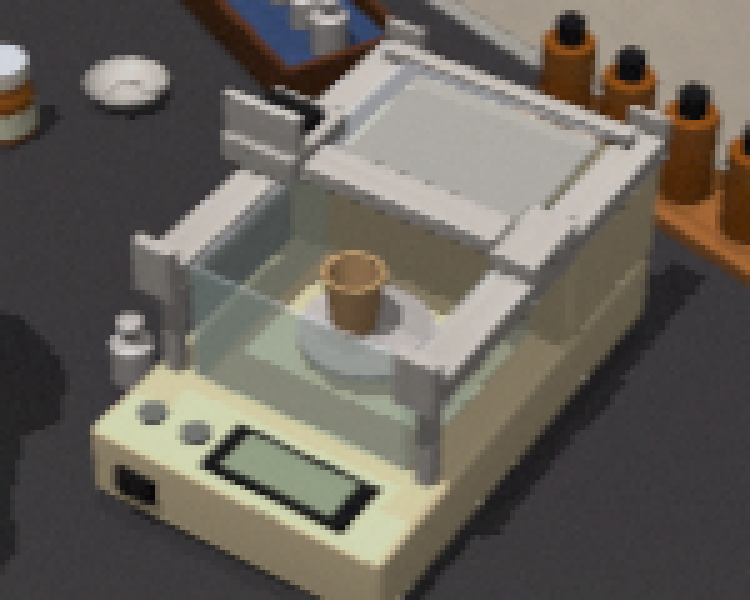

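Run:
```python
from h import *
s=load('scene0.npz');w=load('side0.npz')
im=s['im'][155:295,245:405].astype(int)
m=(im.sum(2)<150).astype(np.uint8)
n,l,st,c=cv2.connectedComponentsWithStats(m)
for i in range(1,n):
    if st[i,4]>40: print(st[i],c[i]+[245,155])
i=[i for i in range(1,n) if abs(c[i][0]+245-347)<6 and abs(c[i][1]+155-186)<6 and st[i,4]>40][0]
cen=c[i]+[245,155]
cnt=cv2.findContours((l==i).astype(np.uint8),0,1)[0][0]+[245,155]
cnt=cnt.astype(float)
P=pt(s,cnt,0.219)[:,:2]
print('button',pt(s,cen,0.219),'rect',cv2.minAreaRect((P*1000).astype(np.float32)))
print('depth pt',ptd(s,*cen))
def f(x,y): return (245+(x+.5)/5-.5,155+(y+.5)/5-.5)
for nm,a,b,z in [('L rail outer',(300,92),(750,245),.185),('L2',(300,92),(450,140),.185),('R rail top outer',(150,395),(640,590),.185),('bar',(470,205),(370,420),.19)]:
    A,B=pt(s,[f(*a),f(*b)],z); d=B-A; print(nm,A,B,np.degrees(np.arctan2(d[1],d[0])),np.hypot(*d[:2]))
# depth on block, rails
for x,y in [(370,125),(650,225),(560,150),(510,160),(515,205),(485,95),(480,110)]:
    print((x,y),ptd(s,*f(x,y)))
```

```text
[ 94  25  15  15 138] [346.27536232 186.76811594]
button [[0.56010496 0.10535874 0.219     ]] rect ((559.8580322265625, 105.58853149414062), (32.29536819458008, 43.30344009399414), 15.555439949035645)
depth pt [0.56023683 0.10511662 0.21946414]
L rail outer [0.41845285 0.08245116 0.185     ] [0.69941617 0.16622101 0.185     ] 16.602069514767077 0.2931855607549453
L2 [0.41845285 0.08245116 0.185     ] [0.51331034 0.11274431 0.185     ] 17.711108989265004 0.09957719628932005
R rail top outer [ 0.48039633 -0.13086093  0.185     ] [ 0.76736957 -0.05234957  0.185     ] 15.300812551048354 0.2975191961917869
bar [0.55181183 0.08107133 0.19      ] [ 0.59036984 -0.0663192   0.19      ] -75.33971188672967 0.15235053842969143
(370, 125) [0.46880114 0.08928339 0.18767115]
(650, 225) [0.64421305 0.13988812 0.18522954]
(560, 150) [0.57694987 0.13666721 0.20786964]
(510, 160) [0.56072303 0.10605674 0.2197073 ]
(515, 205) [0.57833854 0.0881066  0.20975153]
(485, 95) [0.52829161 0.12304656 0.2387959 ]
(480, 110) [0.53337389 0.11074344 0.24254875]
```

Run:
```python
from h import *
s=load('scene0.npz')
v,u=np.mgrid[155:295,245:405]
P=np.array([ptd(s,a,b) for a,b in zip(u.ravel(),v.ravel())])
I=s['im'][v.ravel(),u.ravel()].astype(int)
rail=(abs(P[:,2]-.185)<.006)&(I.min(1)>150)
for off0 in [15.,16.,17.]:
    a=np.radians(off0); ex=np.array([np.cos(a),np.sin(a)]); ey=np.array([-ex[1],ex[0]])
    d=(P[:,:2]-[.56,.105])
    lx=d@ex; ly=d@ey
    for nm,c in [('L',0),('R',-.2)]:
        q=rail&(abs(ly-c)<.03)&(lx>-.16)&(lx<.15)
        if c==0: q&=(lx<-.04)|(lx>.05)
        p=np.polyfit(lx[q],ly[q],1); print(off0,nm,q.sum(),off0+np.degrees(np.arctan(p[0])),np.median(ly[q]),np.percentile(lx[q],[1,99]))
w=load('side0.npz')
print(proj(w,[.560,.105,.219]))
# front end stop (height>0.19 near left rail front)
a=np.radians(16); ex=np.array([np.cos(a),np.sin(a)]); ey=np.array([-ex[1],ex[0]]);d=(P[:,:2]-[.56,.105])
hi=(P[:,2]>.195)&(abs(d@ey)<.035)
print(np.histogram((d@ex)[hi],bins=np.arange(-.2,.16,.01)))
```

```text
15.0 L 523 16.178945267249688 0.003326006918227284 [-0.13837829  0.14799356]
15.0 R 809 14.95003766638236 -0.1956111195340092 [-0.13742031  0.14795882]
16.0 L 523 16.213964053134617 0.0034249461072050156 [-0.13831248  0.14791411]
16.0 R 820 15.004924348921225 -0.19566685362348724 [-0.14067681  0.14765337]
17.0 L 521 16.362130301593442 0.003186244672715557 [-0.13821188  0.14793232]
17.0 R 824 15.04989842148208 -0.19581052789377218 [-0.14394516  0.14520689]
[[307.47325345 171.78282974]]
(array([  0,   0,   0,   0,  17,  23,   0,   0,   0,   0,   0,   0,   0,
         0,   0,   0,  14, 112,  64,  74,  71,  71,  67,  37,   5,   3,
         2,   4,   3,   5,   6,   1,  11,  38,   7]), array([-2.00000000e-01, -1.90000000e-01, -1.80000000e-01, -1.70000000e-01,
       -1.60000000e-01, -1.50000000e-01, -1.40000000e-01, -1.30000000e-01,
       -1.20000000e-01, -1.10000000e-01, -1.00000000e-01, -9.00000000e-02,
       -8.00000000e-02, -7.00000000e-02, -6.00000000e-02, -5.00000000e-02,
       -4.00000000e-02, -3.00000000e-02, -2.00000000e-02, -1.00000000e-02,
        1.66533454e-16,  1.00000000e-02,  2.00000000e-02,  3.00000000e-02,
        4.00000000e-02,  5.00000000e-02,  6.00000000e-02,  7.00000000e-02,
        8.00000000e-02,  9.00000000e-02,  1.00000000e-01,  1.10000000e-01,
        1.20000000e-01,  1.30000000e-01,  1.40000000e-01,  1.50000000e-01]))
```

>>> apply_moves(commands=[[0,0,-1.5,0,0,0.14],[0,0,-1.5,0,0,0.14],[0,0,-1.5,0,0,0.14],[0,0,-1.5,0,0,0.14],[0,0,0,0,0,0.14]], claw=1, newtons=20)

```text
clock: 0.65
position: [0.148, 0.608, 0.3108]
ee_rot: [-2.986, -0.967, -0.002]
force: [0.8, 0.4, 0.2]
width: 0.612
```

>>> apply_moves(commands=[[0,0,0,0,0,0.14],[0,0,0,0,0,0.14],[0,0,0,0,0,0.08]])

```text
clock: 0.95
position: [0.1477, 0.6071, 0.3084]
ee_rot: [3.113, 0.417, -0.0]
force: [0.1, 0.1, 0.0]
width: 0.354
```

```bash
cat > rel.py <<'E'
import sys,numpy as np
from cell import arm
from scipy.spatial.transform import Rotation as R
o=arm.observe(); r=R.from_rotvec(o['ee_rot'])
print(o['clock'],o['position'],o['joints'].round(3),'F',o['force'].round(2),'w',o['width'])
x,y,z=r.as_matrix().T; print('tool x yaw',np.degrees(np.arctan2(x[1],x[0])),'z',z.round(4))
if len(sys.argv)>3:
    t=np.array(list(map(float,sys.argv[1:4])))
    print('delta tool cm',(r.inv().apply(t-o['position'])*100).round(2))
E
python3 rel.py 0.560 0.1055 0.30
```

```text
0.95 [0.14772956 0.6070958  0.30844138] [-1.595  0.397  0.26   1.499 -0.104  1.26  -1.056] F [0.13 0.13 0.01] w 0.35427694767670653
tool x yaw 15.271721530125872 z [-1.e-04 -6.e-04 -1.e+00]
delta tool cm [26.56 59.25  0.87]
```

>>> apply_moves(commands=[[1.77,3.95,0,0,0,0],[1.77,3.95,0,0,0,0],[1.77,3.95,0,0,0,0],[1.77,3.95,0,0,0,0],[1.77,3.95,0,0,0,0]])

```text
clock: 1.45
position: [0.287, 0.4392, 0.3086]
ee_rot: [3.113, 0.426, -0.0]
force: [1.4, 0.3, 0.0]
width: 0.004
```

```bash
python3 rel.py 0.560 0.1055 0.30
```

```text
1.45 [0.28696066 0.43917006 0.30861133] [-1.359  0.222  0.329  1.746 -0.077  1.187 -0.737] F [1.38 0.25 0.01] w 0.004045078991177815
tool x yaw 15.584133033125173 z [-1.e-04 -1.e-04 -1.e+00]
delta tool cm [17.34 39.48  0.86]
```

>>> apply_moves(commands=[[1.73,3.95,0,0,0,0],[1.73,3.95,0,0,0,0],[1.73,3.95,0,0,0,0],[1.73,3.95,0,0,0,0],[1.73,3.95,0,0,0,0]])

```text
clock: 1.95
position: [0.4232, 0.2722, 0.3087]
ee_rot: [-3.112, -0.426, 0.0]
force: [0.4, 0.5, -0.5]
width: 0.006
```

>>> apply_moves(commands=[[1.73,3.95,0,0,0,0],[1.73,3.95,0,0,0,0],[1.73,3.95,0,0,0,0],[1.73,3.95,0,0,0,0],[1.73,3.95,0,0,0,0]])

```text
clock: 2.45
position: [0.5596, 0.1054, 0.3086]
ee_rot: [-3.112, -0.426, 0.0]
force: [0.2, 0.7, -1.0]
width: 0.002
```

```bash
python3 rel.py 0.560 0.1055 0.30
python3 - <<'E'
from cell import vision
import cv2,numpy as np
for n in ["scene","side","wrist"]:
    c=vision.get_calibration(n)
    im,d=vision.get_image(n)
    np.savez(f"{n}1.npz",im=im,d=d,**{k:np.array(v) for k,v in c.items()})
    if n=='scene': im=cv2.resize(im[155:295,245:405],None,fx=4,fy=4,interpolation=cv2.INTER_NEAREST)
    if n=='side': im=cv2.resize(im[130:270,230:390],None,fx=4,fy=4,interpolation=cv2.INTER_NEAREST)
    cv2.imwrite(f"pics/{n}1.png",im[:,:,::-1])
E
```

```text
2.45 [0.55961131 0.10537865 0.30863338] [-0.703  0.32   0.573  1.656 -0.183  1.22   0.182] F [ 0.25  0.74 -0.98] w 0.002253029587941245
tool x yaw 15.603307659310243 z [-2.e-04  2.e-04 -1.e+00]
delta tool cm [ 0.04 -0.    0.86]
```

View pics/wrist1.png

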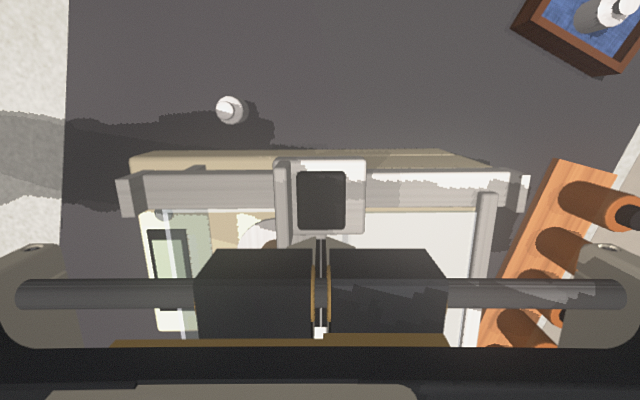

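View pics/side1.png

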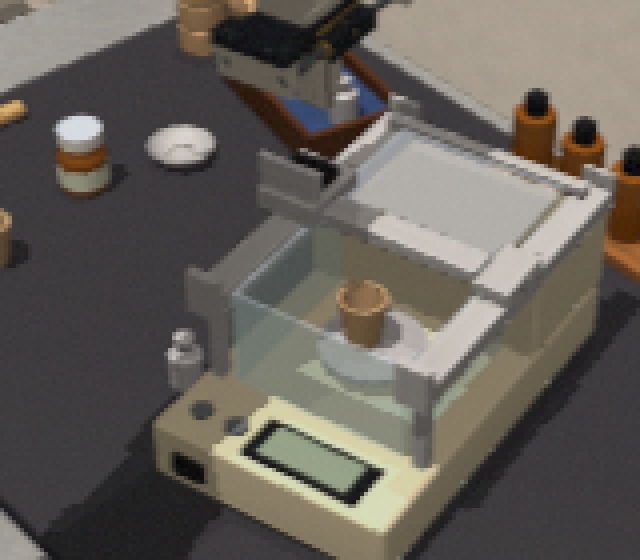

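View pics/scene1.png

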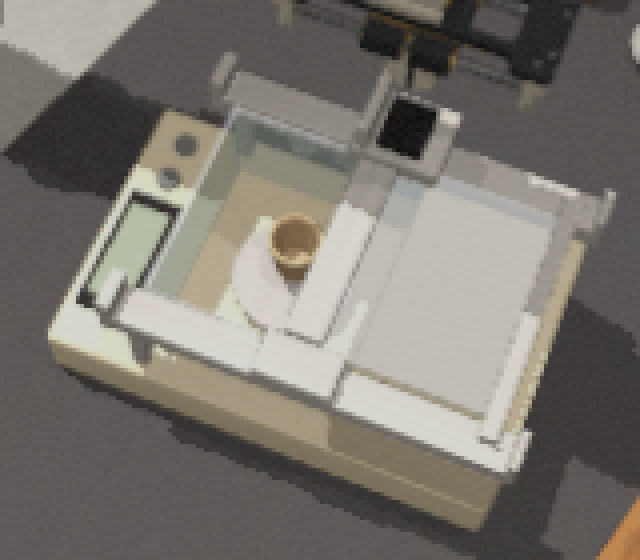

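Run:
```python
from h import *
from cell import arm
from scipy.spatial.transform import Rotation as R
o=arm.observe(); r=R.from_rotvec(o['ee_rot']); 
for n in ['side','scene','wrist']:
    s=load(n+'1.npz')
    v,u=np.mgrid[0:400,0:640]; d=s['d']
    k=d.ravel()>0
    nn=cv2.undistortPoints(np.c_[u.ravel(),v.ravel()].astype(float).reshape(-1,1,2),s['K'],s['D']).reshape(-1,2)
    P=(np.c_[nn,np.ones(len(nn))]*d.ravel()[:,None]-s['t'])@s['R']
    T=r.inv().apply(P-o['position'])*1000
    for a,b in [(17,26),(10,17),(0,10),(-10,0),(-20,-10),(-35,-20),(-60,-35)]:
        q=k&(T[:,2]>a)&(T[:,2]<=b)&(abs(T[:,0])<110)&(abs(T[:,1])<70)
        if q.sum(): print(n,(a,b),q.sum(),'x',np.percentile(T[q,0],[2,50,98]).round(0),'y',np.percentile(T[q,1],[2,50,98]).round(0))
w=load('wrist1.npz')
im=w['im'].astype(int); m=((im.sum(2)<120)&(np.mgrid[0:400,0:640][0]>165)&(np.mgrid[0:400,0:640][0]<235)).astype(np.uint8); m[:,:280]=0;m[:,365:]=0
M=cv2.moments(m,True); c=(M['m10']/M['m00'],M['m01']/M['m00']); print(c,M['m00'],pt(w,c,.219), ptd(w,*c))
cnt=max(cv2.findContours(m,0,1)[0],key=cv2.contourArea).astype(float)
print(cv2.minAreaRect((pt(w,cnt,.219)[:,:2]*1000).astype(np.float32)))
for q in [(255,270),(390,270),(255,320),(390,320),(321,332)]: print(q,r.inv().apply(ptd(w,*q)-o['position'])*1000)
```

```text
side (17, 26) 4 x [-2.  0.  6.] y [-9. 13. 15.]
side (10, 17) 11 x [-14.  -0.  16.] y [ 4. 14. 18.]
side (0, 10) 24 x [-18.  -9.  15.] y [-3. 14. 17.]
side (-10, 0) 28 x [-20. -14.  17.] y [-3. 14. 17.]
side (-20, -10) 27 x [-19.  -9.  16.] y [ 0. 15. 18.]
side (-35, -20) 17 x [-19. -13.   8.] y [ 3. 15. 18.]
side (-60, -35) 193 x [-88. -46.  84.] y [-27.  26.  43.]
scene (17, 26) 2 x [-2.  2.  6.] y [7. 7. 7.]
scene (10, 17) 7 x [-9. -0.  6.] y [7. 7. 9.]
scene (0, 10) 22 x [-14.   2.  16.] y [5. 8. 9.]
scene (-10, 0) 28 x [-16.  -2.  16.] y [6. 8. 9.]
scene (-20, -10) 4 x [-8. -7. -5.] y [6. 8. 8.]
scene (-35, -20) 1 x [-5. -5. -5.] y [9. 9. 9.]
scene (-60, -35) 91 x [-85.  10.  84.] y [-28.  32.  35.]
wrist (17, 26) 110 x [-8.  0.  8.] y [-9. -8. -6.]
wrist (10, 17) 300 x [-13.   1.  14.] y [-9. -8. -6.]
wrist (0, 10) 272 x [-15.   1.  16.] y [-9. -8. -6.]
wrist (-10, 0) 180 x [-3.  0.  4.] y [-9. -7. -1.]
wrist (-20, -10) 87 x [-2.  1.  3.] y [-8. -7. -6.]
wrist (-35, -20) 219 x [-2. -0.  3.] y [ 3.  8. 12.]
wrist (-60, -35) 18450 x [-81.   1.  81.] y [-35. -28.  -2.]Traceback (most recent call last):
  File "<stdin>", line 17, in <module>
ZeroDivisionError: float division by zero
```

Run:
```python
from h import *
w=load('wrist1.npz')
g=w['im'].astype(int).sum(2); print(g[200,321],g[200,355])
m=np.zeros((400,640),np.uint8); m[165:235,285:360]=(g[165:235,285:360]<180)
M=cv2.moments(m,True); c=(M['m10']/M['m00'],M['m01']/M['m00']); print(c,M['m00'],pt(w,c,.219), ptd(w,*c))
cnt=max(cv2.findContours(m,0,1)[0],key=cv2.contourArea).astype(float)
print(cv2.minAreaRect((pt(w,cnt,.219)[:,:2]*1000).astype(np.float32)))
```

```text
209 557
(315.09090909090907, 178.65454545454546) 55.0 [[0.55022694 0.1260895  0.219     ]] [0.55024237 0.12600778 0.21862282]
((537.7777099609375, 126.74783325195312), (1.014394760131836, 0.4969320297241211), 60.0235710144043)
```

Run:
```python
from h import *
w=load('wrist1.npz')
g=w['im'].astype(int).sum(2)
m=np.zeros((400,640),np.uint8); m[160:236,285:362]=(g[160:236,285:362]<280)
n,l,st,cc=cv2.connectedComponentsWithStats(m); i=1+np.argmax(st[1:,4]); c=cc[i]; print(st[i],c,pt(w,c,.219), ptd(w,*c))
cnt=max(cv2.findContours((l==i).astype(np.uint8),0,1)[0],key=cv2.contourArea).astype(float)
print(cv2.minAreaRect((pt(w,cnt,.219)[:,:2]*1000).astype(np.float32)))
```

```text
[ 296  171   50   59 2796] [320.59048641 199.76359084] [[0.55804335 0.11208881 0.219     ]] [0.55798736 0.11229515 0.21973953]
((558.2549438476562, 111.361572265625), (35.04339599609375, 43.61162185668945), 15.120558738708496)
```

```bash
python3 rel.py 0.5570 0.1095 0.247
```

```text
2.6 [0.5600194  0.10335741 0.3084851 ] [-0.702  0.32   0.575  1.657 -0.182  1.219  0.178] F [-0.15  1.02 -0.01] w 0.004319962924937764
tool x yaw 15.244742151226143 z [ 2.0e-04 -1.7e-03 -1.0e+00]
delta tool cm [-0.13 -0.68  6.15]
```

>>> apply_moves(commands=[[0.15,-0.65,0,0,0,0],[0,0,2,0,0,0],[0,0,2,0,0,0],[0,0,1.5,0,0,0],[0,0,0,0,0,0]])

```text
clock: 3.1
position: [0.5565, 0.1158, 0.2518]
ee_rot: [-3.112, -0.431, 0.006]
force: [-0.6, 0.1, 0.7]
width: 0.007
```

```bash
python3 rel.py 0.5602 0.1097 0.247
python3 - <<'E'
from cell import vision
import cv2,numpy as np
for n in ["scene","side"]:
    c=vision.get_calibration(n)
    im,d=vision.get_image(n)
    np.savez(f"{n}2.npz",im=im,d=d,**{k:np.array(v) for k,v in c.items()})
    if n=='scene': im=cv2.resize(im[155:225,305:395],None,fx=8,fy=8,interpolation=cv2.INTER_NEAREST)
    if n=='side': im=cv2.resize(im[130:200,270:360],None,fx=8,fy=8,interpolation=cv2.INTER_NEAREST)
    cv2.imwrite(f"pics/{n}2.png",im[:,:,::-1])
E
python3 rel.py
```

```text
3.1 [0.55648833 0.11577247 0.25180372] [-0.702  0.366  0.552  1.74  -0.213  1.1    0.193] F [-0.57  0.07  0.75] w 0.006763672949640232
tool x yaw 15.770279350185405 z [-4.e-03 -2.e-04 -1.e+00]
delta tool cm [0.19 0.69 0.48]
3.2 [0.558081   0.11502299 0.25402614] [-0.701  0.364  0.553  1.736 -0.212  1.101  0.193] F [ 0.47 -0.17  0.27] w 0.0026956534479964933
tool x yaw 15.706478870304574 z [-4.e-04  4.e-04 -1.e+00]
```

View pics/side2.png

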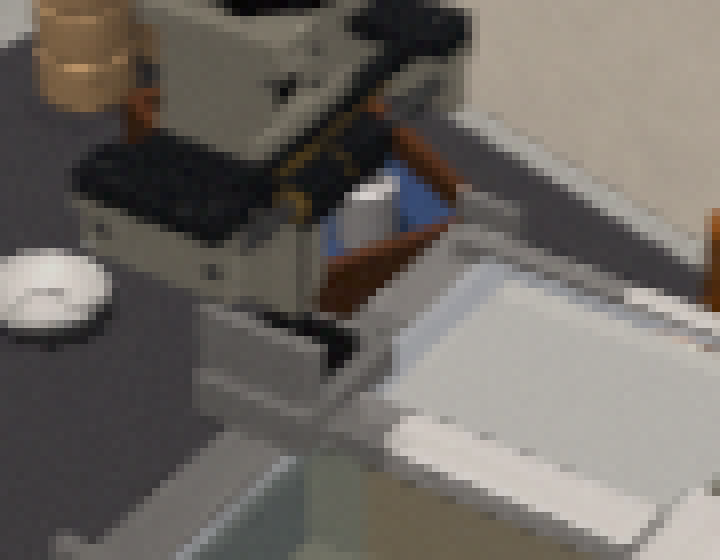

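View pics/scene2.png

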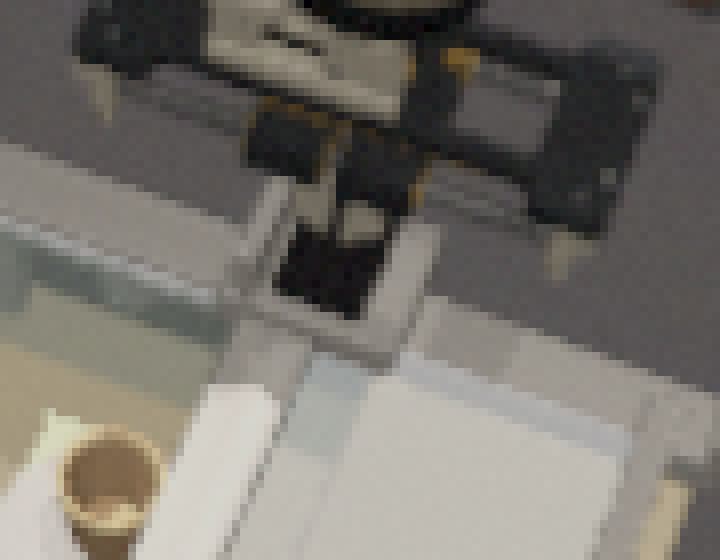

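Run:
```python
from h import *
s=load('scene2.npz')
print(proj(s,[[.5575,.115,.231],[.5575,.112,.231],[.560,.1055,.219],[.5582,.1115,.219]]))
print(pt(s,[(305+335/8-.5,155+240/8-.5)],.231))
a=cv2.resize(s['im'][175:200,330:362,::-1],None,fx=20,fy=20,interpolation=cv2.INTER_NEAREST); cv2.imwrite('pics/sc2z.png',a)
```

```text
[[347.78670604 182.02898319]
 [347.1916879  182.71263701]
 [346.27467712 186.71694865]
 [346.96793369 185.0280784 ]]
[[0.55920647 0.10553903 0.231     ]]
```

View pics/sc2z.png

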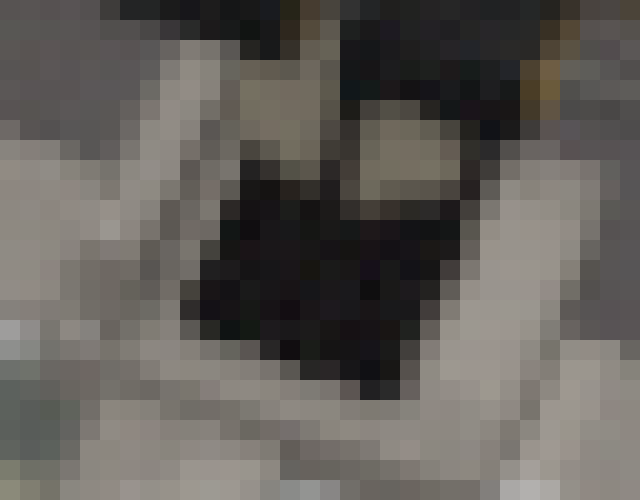

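>>> apply_moves(commands=[[0.15,0.6,0,0,0,0],[0,0,0.5,0,0,0],[0,0,0.4,0,0,0],[0,0,0.2,0,0,0],[0,0,0,0,0,0]])

```text
clock: 3.7
position: [0.5614, 0.1081, 0.2423]
ee_rot: [-3.113, -0.426, 0.001]
force: [0.2, 0.5, 0.4]
width: 0.004
```

>>> apply_moves(commands=[[0,0,0.15,0,0,0],[0,0,0.15,0,0,0],[0,0,0,0,0,0]])

```text
clock: 4.0
position: [0.5619, 0.1082, 0.24]
ee_rot: [-3.112, -0.426, -0.001]
force: [-0.5, 0.0, 4.5]
width: 0.004
```

>>> apply_moves(commands=[[0,0,0.2,0,0,0],[0,0,0.2,0,0,0],[0,0,0.1,0,0,0],[0,0,0,0,0,0],[0,0,0,0,0,0]])

```text
clock: 4.5
position: [0.5621, 0.1082, 0.2354]
ee_rot: [-3.112, -0.426, -0.002]
force: [-1.7, -0.2, 6.0]
width: 0.007
```

```bash
python3 rel.py
python3 - <<'E'
from cell import vision
import cv2,numpy as np
for n in ["scene","side"]:
    c=vision.get_calibration(n)
    im,d=vision.get_image(n)
    np.savez(f"{n}3.npz",im=im,d=d,**{k:np.array(v) for k,v in c.items()})
    if n=='scene': im=cv2.resize(im[165:215,315:380],None,fx=10,fy=10,interpolation=cv2.INTER_NEAREST)
    if n=='side': im=cv2.resize(im[130:200,270:360],None,fx=8,fy=8,interpolation=cv2.INTER_NEAREST)
    cv2.imwrite(f"pics/{n}3.png",im[:,:,::-1])
E
python3 rel.py
```

```text
4.5 [0.56206829 0.10817158 0.23537767] [-0.682  0.386  0.548  1.757 -0.227  1.061  0.218] F [-1.72 -0.22  6.04] w 0.0065127609493801026
tool x yaw 15.581106816951236 z [ 1.2e-03  6.0e-04 -1.0e+00]
4.6 [0.56209941 0.10816011 0.23538612] [-0.682  0.386  0.549  1.756 -0.227  1.061  0.217] F [-0.57  0.27  6.08] w 0.004988277775695828
tool x yaw 15.577572362306917 z [ 1.2e-03  6.0e-04 -1.0e+00]
```

View pics/scene3.png

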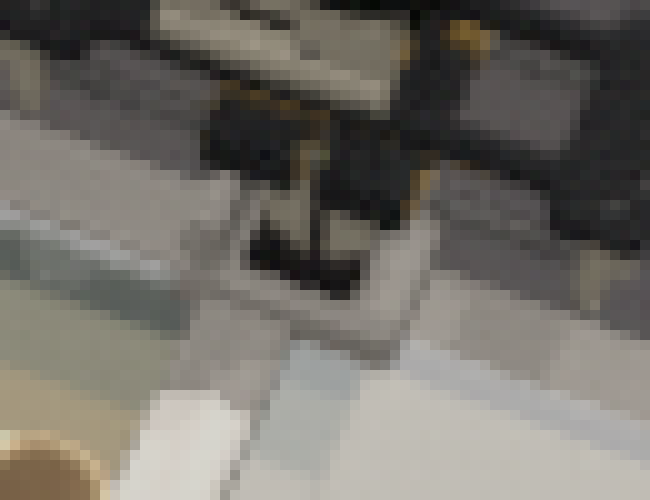

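>>> apply_moves(commands=[[0,0,0.1,0,0,0],[0,0,0.03,0,0,0],[0,0,0,0,0,0]])

```text
clock: 4.9
position: [0.5622, 0.1082, 0.2342]
ee_rot: [-3.112, -0.426, -0.002]
force: [-0.5, 0.1, 6.6]
width: 0.008
```

>>> apply_moves(commands=[[-0.2,0,0,0,0,0],[-0.3,0,0,0,0,0],[-0.4,0,0,0,0,0],[-0.4,0,0,0,0,0],[-0.4,0,0,0,0,0]])

```text
clock: 5.4
position: [0.5462, 0.1038, 0.2344]
ee_rot: [-3.112, -0.426, -0.004]
force: [0.5, 0.8, 6.5]
width: 0.003
```

>>> apply_moves(commands=[[-0.5,0,0,0,0,0],[-0.5,0,0,0,0,0],[-0.5,0,0,0,0,0],[-0.5,0,0,0,0,0],[-0.5,0,0,0,0,0]])

```text
clock: 5.9
position: [0.5221, 0.0971, 0.2344]
ee_rot: [-3.112, -0.426, -0.004]
force: [1.3, 1.2, 6.9]
width: 0.003
```

```bash
python3 - <<'E'
from cell import vision
import cv2
im,d=vision.get_image("scene")
cv2.imwrite("pics/sc4.png",cv2.resize(im[155:265,265:395],None,fx=5,fy=5,interpolation=cv2.INTER_NEAREST)[:,:,::-1])
E
python3 rel.py
```

```text
5.95 [0.52128612 0.0967967  0.23430958] [-0.713  0.313  0.557  1.858 -0.193  1.021  0.195] F [-0.67  0.58  7.04] w 0.001548311551254918
tool x yaw 15.57073598532164 z [ 0.0018  0.0011 -1.    ]
```

View pics/sc4.png

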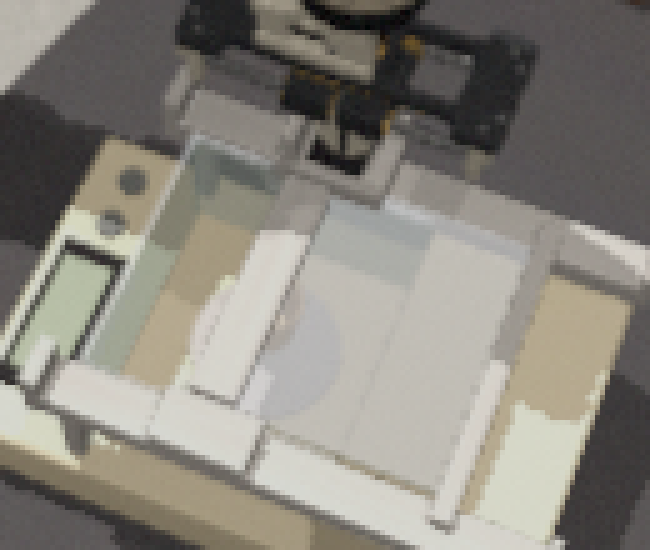

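The lid is following the fingers: its front bar now covers the pan at about (250,320) in the crop. The button is still held down at 7 N.

>>> apply_moves(commands=[[-0.5,0,0,0,0,0],[-0.5,0,0,0,0,0],[-0.5,0,0,0,0,0],[-0.5,0,0,0,0,0],[-0.5,0,0,0,0,0]])

```text
clock: 6.45
position: [0.498, 0.0903, 0.2343]
ee_rot: [-3.112, -0.426, -0.004]
force: [0.0, -0.1, 6.8]
width: 0.005
```

>>> apply_moves(commands=[[-0.5,0,0,0,0,0],[-0.5,0,0,0,0,0],[-0.4,0,0,0,0,0],[-0.4,0,0,0,0,0]])

```text
clock: 6.85
position: [0.4807, 0.0855, 0.2343]
ee_rot: [-3.112, -0.426, -0.004]
force: [0.9, 0.2, 6.4]
width: 0.006
```

>>> apply_moves(commands=[[-0.3,0,0,0,0,0],[-0.3,0,0,0,0,0],[-0.3,0,0,0,0,0]])

```text
clock: 7.15
position: [0.4721, 0.0831, 0.2343]
ee_rot: [-3.112, -0.426, -0.004]
force: [0.9, 0.7, 7.2]
width: 0.005
```

>>> apply_moves(commands=[[-0.2,0,0,0,0,0],[-0.2,0,0,0,0,0]])

```text
clock: 7.35
position: [0.4682, 0.082, 0.2343]
ee_rot: [-3.112, -0.426, -0.004]
force: [0.5, 0.1, 6.5]
width: 0.004
```

>>> apply_moves(commands=[[-0.2,0,0,0,0,0],[-0.2,0,0,0,0,0]])

```text
clock: 7.55
position: [0.4644, 0.081, 0.2343]
ee_rot: [-3.112, -0.426, -0.004]
force: [1.0, 0.9, 6.4]
width: 0.007
```

>>> apply_moves(commands=[[-0.2,0,0,0,0,0],[-0.1,0,0,0,0,0]])

```text
clock: 7.75
position: [0.4614, 0.0801, 0.2343]
ee_rot: [-3.112, -0.426, -0.004]
force: [0.2, 1.0, 6.9]
width: 0.011
```

```bash
python3 - <<'E'
from cell import vision
import cv2
im,d=vision.get_image("scene")
cv2.imwrite("pics/sc5.png",cv2.resize(im[155:265,265:395],None,fx=6,fy=5,interpolation=cv2.INTER_NEAREST)[:,:,::-1])
im,d=vision.get_image("side")
cv2.imwrite("pics/si5.png",cv2.resize(im[150:250,250:400],None,fx=5,fy=5,interpolation=cv2.INTER_NEAREST)[:,:,::-1])
E
python3 rel.py
```

```text
7.85 [0.46130846 0.08011273 0.23424953] [-0.76   0.199  0.565  1.996 -0.128  0.979  0.14 ] F [0.27 0.38 7.06] w 0.003254857584144207
tool x yaw 15.581758850333218 z [ 0.0022  0.001  -1.    ]
```

View pics/sc5.png

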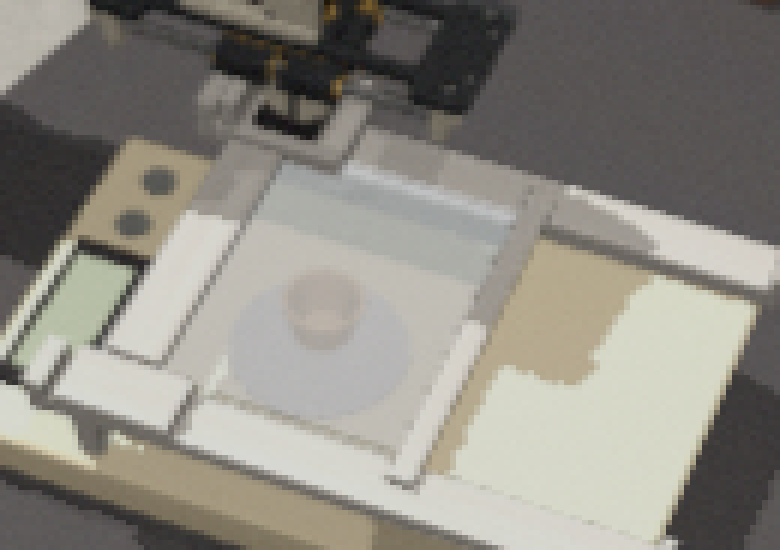

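View pics/si5.png

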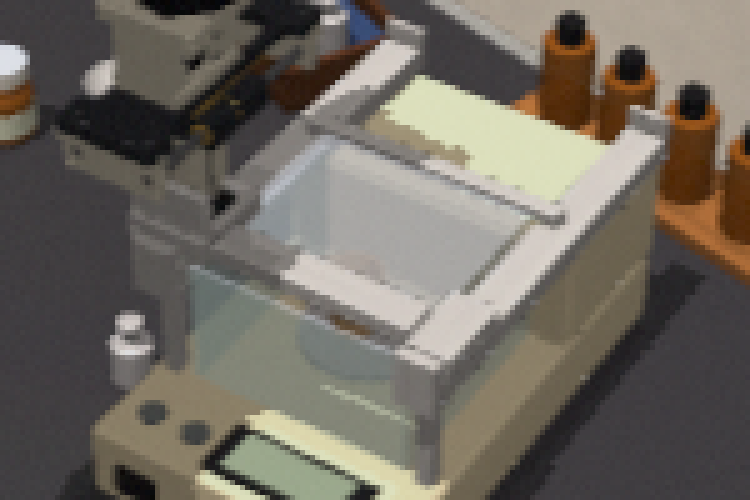

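The lid is nearly at its stops, with the front bar next to the posts in both views. I'll keep pushing until the force rises.

>>> apply_moves(commands=[[-0.2,0,0,0,0,0],[0,0,0,0,0,0]])

```text
clock: 8.05
position: [0.4593, 0.0796, 0.2342]
ee_rot: [-3.112, -0.426, -0.003]
force: [-0.9, -0.2, 7.8]
width: 0.005
```

>>> apply_moves(commands=[[-0.2,0,0,0,0,0],[0,0,0,0,0,0]])

```text
clock: 8.25
position: [0.4574, 0.079, 0.2342]
ee_rot: [-3.112, -0.426, -0.003]
force: [0.8, 0.6, 7.7]
width: 0.003
```

>>> apply_moves(commands=[[-0.2,0,0,0,0,0],[0,0,0,0,0,0]])

```text
clock: 8.45
position: [0.4559, 0.0786, 0.2344]
ee_rot: [-3.112, -0.426, -0.005]
force: [1.7, 0.4, 7.2]
width: 0.0
```

>>> apply_moves(commands=[[-0.2,0,0,0,0,0],[0,0,0,0,0,0]])

```text
clock: 8.65
position: [0.4549, 0.0783, 0.2347]
ee_rot: [-3.112, -0.426, -0.008]
force: [3.5, 1.3, 6.7]
width: 0.001
```

>>> apply_moves(commands=[[-0.2,0,0,0,0,0],[0,0,0,0,0,0]])

```text
clock: 8.85
position: [0.4531, 0.0777, 0.2348]
ee_rot: [-3.112, -0.426, -0.009]
force: [4.8, 1.0, 6.6]
width: 0.008
```

>>> apply_moves(commands=[[-0.3,0,0.05,0,0,0],[0,0,0,0,0,0]])

```text
clock: 9.05
position: [0.4503, 0.077, 0.2343]
ee_rot: [-3.112, -0.426, -0.009]
force: [4.4, 1.2, 6.8]
width: 0.005
```

>>> apply_moves(commands=[[-0.3,0,0,0,0,0],[0,0,0,0,0,0]])

```text
clock: 9.25
position: [0.45, 0.0769, 0.2349]
ee_rot: [-3.111, -0.426, -0.018]
force: [15.1, 4.3, -0.7]
width: 0.005
```

```bash
python3 - <<'E'
from cell import vision
import cv2
im,d=vision.get_image("scene")
cv2.imwrite("pics/sc6.png",cv2.resize(im[155:265,265:395],None,fx=6,fy=5,interpolation=cv2.INTER_NEAREST)[:,:,::-1])
im,d=vision.get_image("side")
cv2.imwrite("pics/si6.png",cv2.resize(im[150:250,250:400],None,fx=5,fy=5,interpolation=cv2.INTER_NEAREST)[:,:,::-1])
E
python3 rel.py
```

```text
9.35 [0.4500371  0.07689781 0.23493966] [-0.771  0.169  0.566  2.026 -0.11   0.964  0.122] F [15.6   3.82 -0.28] w 0.004091732810005008
tool x yaw 15.600756933274727 z [ 0.011   0.0026 -0.9999]
```

View pics/sc6.png

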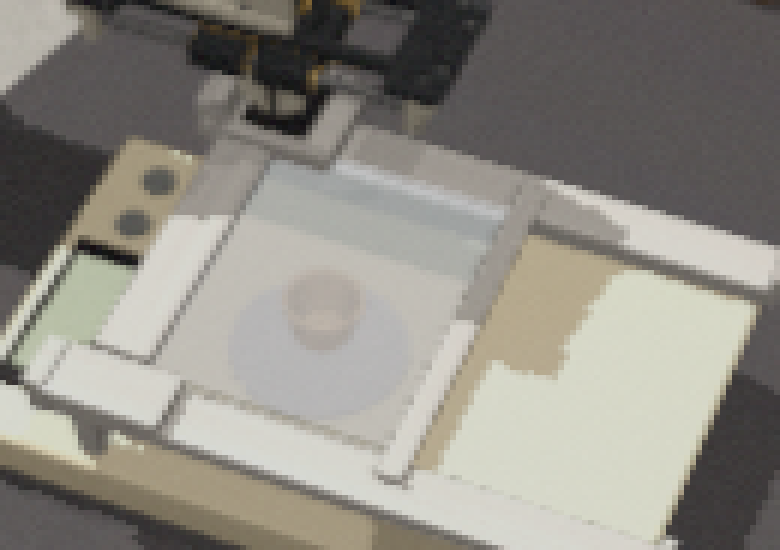

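View pics/si6.png

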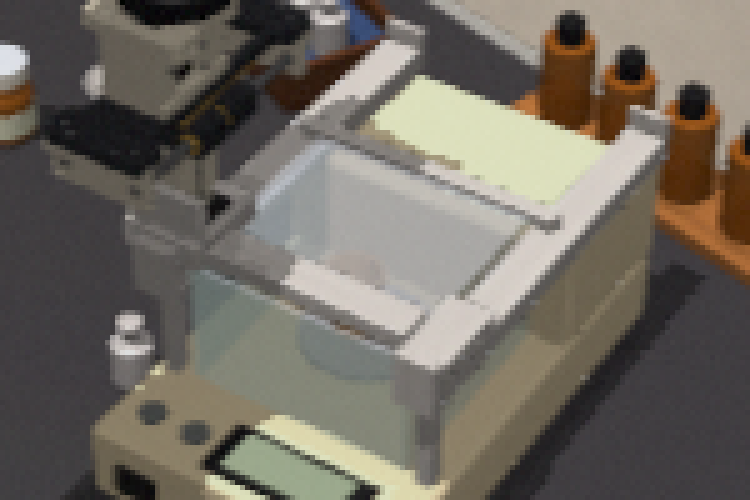

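>>> apply_moves(commands=[[0.2,0,0,0,0,0],[0,0,-0.3,0,0,0],[0,0,-0.5,0,0,0],[0,0,-0.8,0,0,0],[0,0,0,0,0,0]])

```text
clock: 9.85
position: [0.4479, 0.0763, 0.2498]
ee_rot: [-3.112, -0.426, -0.004]
force: [3.7, 1.1, 6.2]
width: 0.005
```

```bash
python3 rel.py
python3 - <<'E'
from cell import vision
import cv2
im,d=vision.get_image("scene")
cv2.imwrite("pics/sc7.png",cv2.resize(im[155:265,265:395],None,fx=6,fy=5,interpolation=cv2.INTER_NEAREST)[:,:,::-1])
E
python3 rel.py
```

```text
9.85 [0.44793047 0.07630304 0.24978686] [-0.778  0.152  0.568  2.003 -0.097  1.011  0.108] F [3.73 1.13 6.17] w 0.005292298850205694
tool x yaw 15.583058279328547 z [ 2.2e-03  8.0e-04 -1.0e+00]
9.9 [0.44804424 0.07633755 0.24963589] [-0.778  0.152  0.568  2.003 -0.097  1.01   0.108] F [1.42 0.59 9.26] w 0.009504746313325308
tool x yaw 15.585912736109892 z [ 2.5e-03  9.0e-04 -1.0e+00]
```

View pics/sc7.png

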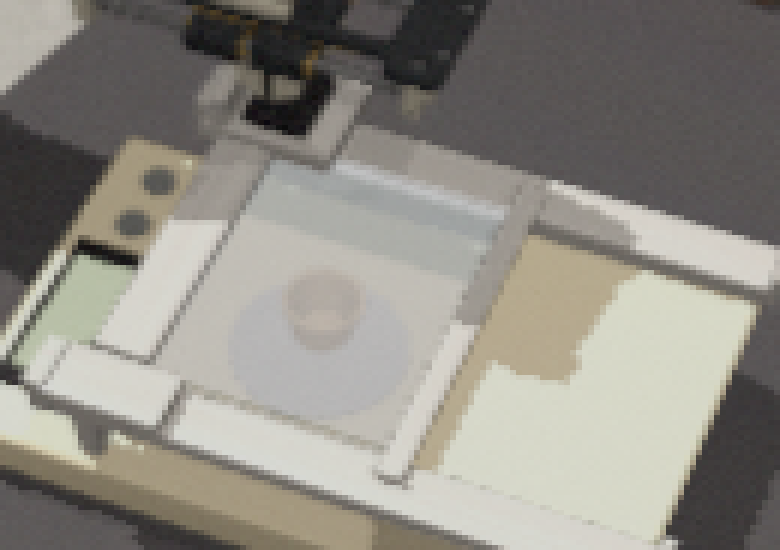

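>>> apply_moves(commands=[[0.2,0,-0.2,0,0,0],[0.2,0,-0.5,0,0,0],[0,0,-1,0,0,0],[0,0,-2,0,0,0],[0,0,0,0,0,0]])

```text
clock: 10.4
position: [0.4519, 0.0772, 0.2882]
ee_rot: [-3.112, -0.425, -0.005]
force: [-0.4, -0.0, -0.1]
width: 0.007
```

>>> apply_moves(commands=[[0,-2,-2,0,0,0],[0,-3,-2,0,0,0],[0,-3,-2,0,0,0],[0,-3,0,0,0,0],[0,0,0,0,0,0]])

```text
clock: 10.9
position: [0.4199, 0.1873, 0.346]
ee_rot: [-3.11, -0.435, 0.0]
force: [0.3, -0.4, -0.1]
width: 0.006
```

```bash
python3 rel.py
python3 - <<'E'
from cell import vision
from h import *
for n in ["scene","side"]:
    c=vision.get_calibration(n); im,d=vision.get_image(n)
    np.savez(f"{n}8.npz",im=im,d=d,**{k:np.array(v) for k,v in c.items()})
    s=load(f"{n}8.npz")
    if n=='scene':
        cv2.imwrite("pics/sc8.png",cv2.resize(im[145:255,250:380],None,fx=6,fy=5,interpolation=cv2.INTER_NEAREST)[:,:,::-1])
        sub=im[155:220,270:340].astype(int).sum(2); m=(sub<170).astype(np.uint8); k,l,st,cc=cv2.connectedComponentsWithStats(m)
        for i in range(1,k):
            if st[i,4]>30: q=cc[i]+[270,155]; print(st[i],q,pt(s,q,.219),ptd(s,*q), [ptd(s,q[0]+a,q[1]+b)[2].round(4) for a in(-3,0,3) for b in (-3,0,3)])
    else: cv2.imwrite("pics/si8.png",cv2.resize(im[140:250,230:390],None,fx=5,fy=5,interpolation=cv2.INTER_NEAREST)[:,:,::-1])
E
```

```text
10.9 [0.41990274 0.18725399 0.34603389] [-0.963  0.072  0.467  1.826 -0.036  1.251 -0.207] F [ 0.3  -0.43 -0.13] w 0.006239590580579158
tool x yaw 15.932613904994533 z [-3.0e-04  1.4e-03 -1.0e+00]
[ 36  13  14  14 138] [312.58695652 174.47826087] [[0.45496623 0.07699165 0.219     ]] [0.45649524 0.07509416 0.2228608 ] [np.float64(0.2214), np.float64(0.22), np.float64(0.2217), np.float64(0.2187), np.float64(0.2229), np.float64(0.2174), np.float64(0.2228), np.float64(0.222), np.float64(0.2192)]
[  0  29  12  26 164] [273.73780488 193.78658537] [[ 0.40708855 -0.04598925  0.219     ]] [0.31935572 0.02478411 0.02272572] [np.float64(0.0209), np.float64(0.0207), np.float64(0.0178), np.float64(0.0232), np.float64(0.0227), np.float64(0.0162), np.float64(0.0212), np.float64(0.0209), np.float64(0.0216)]
```

View pics/sc8.png

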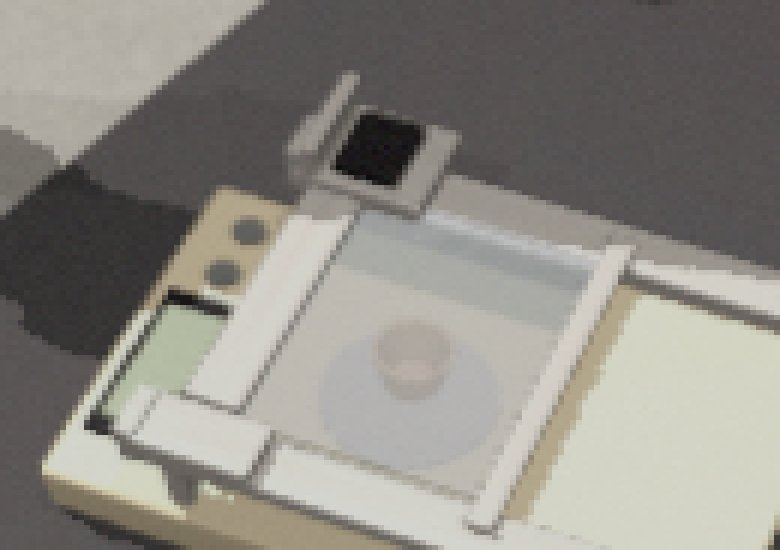

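View pics/si8.png

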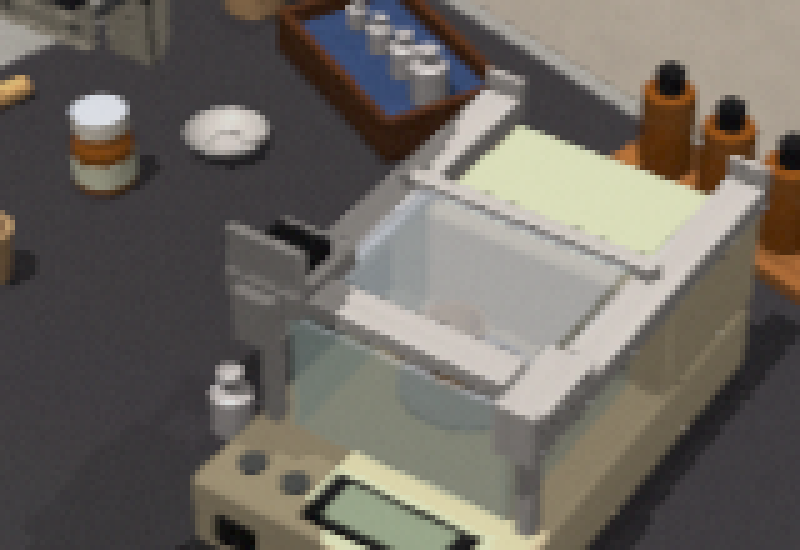

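```bash
python3 -c "
from cell import order
print(order.sign_off())"
```

```text
the job is handed in; nothing more can be done
None
```

The lid is shut against its front stops and the lock button is back up. I handed the job in at about 11 s of the 35 s allowed; sign-off reports no verdict.

**What I did:** With the fingers shut I pressed the button about 6–7 mm down, at 6–7 N. I kept it down and slid the lid forward in small steps. The fingertips reached the finger plate and the push rose to about 15 N with no further movement, so the lid was on its stops. Then I eased off, lifted and moved the arm clear.

**Last checks:**
- **Lid:** in the scene camera the button moved about 109 mm, and the front bar did not shift back when I let go.
- **Button:** the depth reading on its top is about 0.22 m, which matches fully up (0.219 m).
- **Loose things:** in the last pictures the crucible stands upright on its pan, and the weight, jar and dish look unmoved. I judged these by eye. The spare crucible was only partly in view, and I did not check the brush or spatula at the end, but the arm passed well above the bench.
- **Robot:** it touches nothing, with about 0 N at the wrist.

**What disagreed:**
- The scene and wrist cameras differed by about 6 mm across the button. I aimed between the two, and the fingertips stayed on it.
- At the stops the upward force dropped to about 0 N, probably because friction on the plate took the load. Finger height showed the button still pressed.
- While lifting, the tool read 6–9 N upward for a moment, probably the fingers touching the plate's top edge. It cleared when I backed off.

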